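# Clear the reading plate, dip the gear case and show the gauge rod

## Task

Clear the small yellow tin off the white reading plate by stacking it squarely on the blue tin and letting go of it. Then take the gauge rod by its red grip from the cradle, push it down the sloping guide tube of the gear case until its collar stops on the tube's mouth, and draw it right out again. Finish while holding the rod in the gripper, still and level, touching nothing else, with its tip about 10 cm above the middle of the reading plate; leave the nippers, lighter and bur stand alone.

Things in the scene. Friction and masses are not known exactly. Their poses are not given: they have to be found in the camera images.
- small_tin_mid (a point): middle of the loose closed round yellow tin (65 mm across, 23 mm high, 35 g), 10 mm above its underside; z up. It starts on the reading plate. Its body to grip is 63 mm across and the faint rim of its lid is not solid: the solid part is 20 mm high
- blue_tin_lid (a point): centre of the top of the closed round blue tin (89 mm across, 37 mm high, 0.3 kg, loose, lid fixed) that stands on the bench; z up. The yellow tin goes on it
- plate_mid (a point): centre of the top face of the flat white ruled reading plate (110 mm along its x by 90 mm along its y, 6 mm thick, fixed flat on the bench); z up
- rod_grip (a point): middle of the red square grip of the gauge rod (grip 80 mm long, 14 x 14 mm, x axis along the rod towards its tip). A brass collar 30 mm across sits from 40 to 48 mm along x, then a round steel stem 8 mm thick to the tip at 138 mm. 60 g. It starts lying level in the cradle, this axis 42 mm above the bench; the middle 50 mm of the grip hangs free over the cradle's 6 mm base, so it can be pinched from above across the rod
- rod_collar (a point): centre of the collar's front face (towards the tip) on the rod's axis, 48 mm from the middle of the grip; axes as the rod
- rod_tip (a point): end of the rod's stem, on its axis, 138 mm from the middle of the grip; axes as the rod
- gauge_rod: the gauge rod; origin in the middle of its red grip, x towards its tip, z up as it lies
- guide_tube: the fixed round steel tube on the gear case; origin at the centre of its mouth, x axis down the bore (15 degrees below level), z square to the bore and upward. The mouth is flared: 22 mm wide inside and 32 mm outside, narrowing within 12 mm to a 14 mm bore; 105 mm long, so the stem never reaches its end. The mouth is about 75 mm above the bench
- gear_case: green gear case, fixed to the bench, 116 x 116 mm foot, 100 mm high with its filler cap; origin under its middle; the guide tube comes out of its -x side with its mouth 141 mm from the origin
- small_tin: the small yellow tin; origin at the centre of its underside, z up
- blue_tin: the blue tin; origin at the centre of its underside, z up
- cradle: wooden cradle of the rod, fixed, 168 x 44 mm; origin on the bench under the middle of the rod's grip, x towards the rod's tip; its two notched posts stand 34 mm behind and 112 mm ahead of the origin
- nippers: small dark nippers lying beside the cradle, 85 x 24 x 12 mm; not to be disturbed
- lighter: white lighter lying on the bench to the right of the guide tube, 80 x 25 x 12 mm; not to be disturbed
- bur_stand: small wooden stand with burs at the back right, 45 x 90 x 50 mm; not to be disturbed

How it is judged:
By the outcome, as a careful person would: the job done as asked, in the order asked, and still so for the second after the job is handed in, while the arm keeps its last pose, push and grip.
It also fails if it takes over 67 s, if anything falls off the work surface, if the arm or the gripper's body presses on something with over 40 N, if the wrist force passes 120 N, or if a joint passes its speed limit or range.

## Robot

A 6-joint arm with a two-finger parallel gripper is mounted at the origin on a cart in front of the work surface, level with it; the furniture and walls round the work are solid. World frame = base frame: x ahead of the robot, y to its left, z up, the work surface at z = 0. Lengths are in m, angles in rad, forces in N, time in s.
With the tool pointing down it reaches from about 0.325 to 0.85 m from the base axis. Payload 4.4 kg.
Tool frame: the origin (TCP) lies on the centre line of the jaws, within the pads' length; the fingertips stand 11 mm ahead of it and the grasp point (between the pads) lies 8 mm behind it (robot.tip_reach is the distance from the TCP to the fingertips, in m); z points along the fingers, y is the line along which they close (so a half turn about z gives the same grasp; the last joint's range is limited). The gripper opens to 94 mm and grips with 3 to 60 N. Pads are 16 mm wide; open, the fingers measure 119 mm over their backs; the gripper's body (75 mm by 177 mm) begins 78 mm behind the grasp point.
Start: joints at [-1.329, 0.207, 1.542, -0, 1.393, -0.15], TCP at [0.22, -0.531, 0.216] pointing down, gripper open.
Joint ranges: [-2.73, 2.73], [-0.86, 2.22], [0.23, 2.46], [-1.11, 4.25], [0.08, 2.63], [-2.82, 2.82]. Speed limits (rad/s): [2.79, 2.79, 3.14, 3.14, 3.14, 3.14].

## Interface

Orientations are given as a rotation vector (axis times angle).
In Python, from bench import robot gives the robot as it stands.
- The arm moves only by the tool play_rows, never from a script. Its argument "rows" is a list of rows, each a list of 3 entries, a list of its own where there are three numbers: the shift along the tool's x, y, z in m, then the turn, a rotation vector about the tool's x, y, z in degrees, then the closure, from 0 (fully open) to 1 (shut). A call has 1 to 12 rows; each row shifts and turns the commanded pose from where the row before left it, along the tool's axes as they then stand; what a row does not reach is not made up. A row lasts 1/12 s, in which the tool goes at most 41.7 mm and 7.16 degrees, less where a joint would pass 70% of its speed; a pose out of reach is approached as far as the arm can. A call with a gripper value outside its range is refused whole. The fingers move at their own pace and stop on an object; "force" is the grip in N (left out, the last holds). Time passes only in rows, so rows that do not move let the fingers close. It gives the time, the measured TCP pose, the force, the opening and the grip force at its end, in the units of the state.
- robot.get_state(): the state, without advancing time (a new reading comes with each control period).
- robot.grab_frame(name): name is "side" or "top" or "wrist"; returns the picture (480x640x3 uint8, red, green, blue); there is no depth.
- robot.camera_params(name): a dict with "fx", "fy", "cx", "cy" (pixels), "rvec" (rotation vector, rad) and "tvec" (3), from world to camera coordinates, as OpenCV has them; the wrist camera has in their place "tool_from_camera" (4x4, takes a point from camera to tool coordinates, whose origin is the TCP and whose axes are the flange's). Camera axes: x right, y down, z forward; pixel columns grow to the right and rows downward; lengths in m; the calibration is good to about 2 mm. A picture is of the moment at which its call begins: read the wrist's pose just before it. camera_params takes no time and is no camera call.
- robot.close_job(): hands the job in; it is judged then, once.
Trained networks look in the newest picture that a camera, given by its name, has taken for a name from the list of things; names that differ only in an ending like _2 or _b are one class to them, and where a whole thing is asked for, a point or a joint stands for the part that bears it (a point fixed in the world has none). Each returns a list of dicts, best first, with "confidence" (0 to 1); they miss things now and then, are a little off and sometimes report something else, mostly with a low value. They report only what shows in the picture. A call takes as long as a camera call.
- robot.spot_in(target, camera): "point" ([row, column] in pixels, amid what is visible of it).
The state is a dict: "t": time; "joint_positions": joint angles; "joint_velocities": joint speeds; "tau": joint torques, N m; "tcp_pos": TCP position; "orientation": TCP orientation; "wrist_force": force on the tool from outside, world axes, zero at the start; "ft_torque": the same for the moment, N m; "gripper_width": finger opening in m; "grip_force": force on a finger pad.
Only numpy, scipy, OpenCV 4.12 (cv2) and the standard library are available. Lean on these libraries where they do the work, as an engineer would, in place of code of your own. Each camera call takes 0.05 s, during which the arm holds its last target. There are 200 camera calls.

## Working session

There is one attempt and no reset: what is moved stays moved. The work goes in short steps, Python scripts to look and compute and a tool call to move; the robot and the scene stay as the last step left them, time stands still between calls to the robot, and variables do not carry over. Pictures are saved under pics/ and viewed, at most 10 in all, crops included, and the job is handed in when it is done.

Besides the shell and the picture viewer there is one more tool, called after "Call:" as name([rows], argument=value, ...), one row to a line, values as JSON. play_rows: Moves the arm, as the interface text tells. Its arguments: {"type":"object","properties":{"rows":{"type":"array"},"force":{"type":"number"}},"required":["rows"]}

```bash
ls; mkdir -p pics
python3 - <<'E'
from bench import robot
import cv2,numpy as np
s=robot.get_state();print(s)
for c in("side","top"):
    f=robot.grab_frame(c);cv2.imwrite(f"pics/{c}0.png",f[:,:,::-1])
    p=robot.camera_params(c);print(c,p)
    R=cv2.Rodrigues(np.array(p["rvec"],float))[0];t=np.array(p["tvec"]);print("cam pos",-R.T@t)
    for n in ["small_tin_mid","blue_tin_lid","plate_mid","rod_grip","rod_collar","rod_tip","guide_tube","gear_case","cradle","nippers","lighter","bur_stand"]:
        r=robot.spot_in(n,c);print(n,[(np.round(d["point"],1).tolist(),round(d["confidence"],2)) for d in r[:2]])
print(robot.camera_params("wrist"), robot.tip_reach)
E
```

```text
pics
{'t': 0.0, 'joint_positions': array([-1.32950759e+00,  2.07378725e-01,  1.54293402e+00, -2.15070991e-05,
        1.39349657e+00, -1.50504534e-01]), 'joint_velocities': array([-0.00096226, -0.00042469, -0.00091073, -0.00034154,  0.00071879,
       -0.00126892]), 'tau': array([-6.45439122e-04, -3.70882595e+01, -2.81418532e+01,  6.97567197e-02,
        3.62468453e-02, -1.71165489e-04]), 'tcp_pos': array([ 0.21935484, -0.53067618,  0.21532368]), 'orientation': array([-3.07933284e+00, -6.11073792e-01,  1.91076144e-04]), 'wrist_force': array([ 0.21526066, -0.1890819 ,  0.12957779]), 'ft_torque': array([0.01554038, 0.00187165, 0.03715974]), 'grip_force': 0.0, 'gripper_width': 0.09413945907736213}
side {'fx': 496.7455977110009, 'fy': 496.7455977110009, 'cx': 313.95671739568047, 'cy': 232.01346113045355, 'rvec': array([ 0.62930811, -2.50780117,  1.36233245]), 'tvec': array([0.45012184, 0.18777584, 0.83357532])}
cam pos [0.12685506 0.73990583 0.60758901]
small_tin_mid [([217.0, 350.6], 0.79)]
blue_tin_lid []
plate_mid [([228.1, 357.6], 0.56)]
rod_grip [([275.6, 302.3], 0.71)]
rod_collar [
[... 927 characters left out ...]
([183.2, 185.9], 0.94), ([259.5, 256.9], 0.4)]
cradle [([256.0, 245.8], 0.93), ([191.1, 393.2], 0.45)]
nippers [([303.4, 231.2], 0.69)]
lighter [([185.8, 269.6], 0.86)]
bur_stand [([191.2, 393.2], 0.66), ([204.2, 222.9], 0.52)]
{'fx': 368.44628023841506, 'fy': 368.44628023841506, 'cx': 316.97884543144625, 'cy': 241.19120435801906, 'tool_from_camera': array([[ 1.11216452e-03, -9.57267204e-01, -2.89202808e-01,
         8.47985490e-02],
       [ 9.99999356e-01,  1.12999688e-03,  1.05306188e-04,
         3.93624649e-06],
       [ 2.25992111e-04, -2.89202738e-01,  9.57267844e-01,
        -1.69244404e-01],
       [ 0.00000000e+00,  0.00000000e+00,  0.00000000e+00,
         1.00000000e+00]])} 0.011
```

View pics/top0.png

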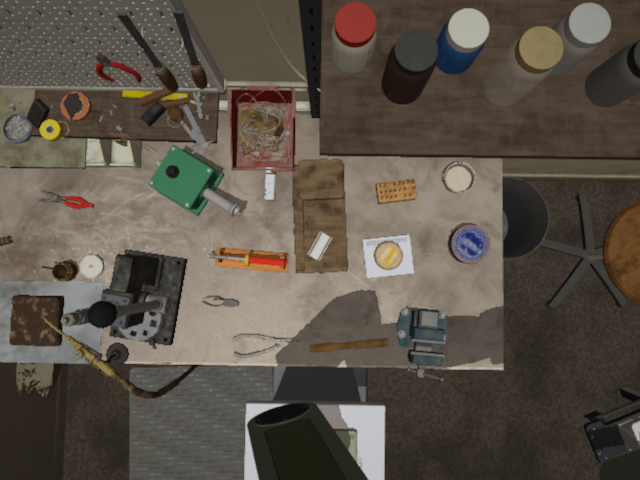

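View pics/side0.png

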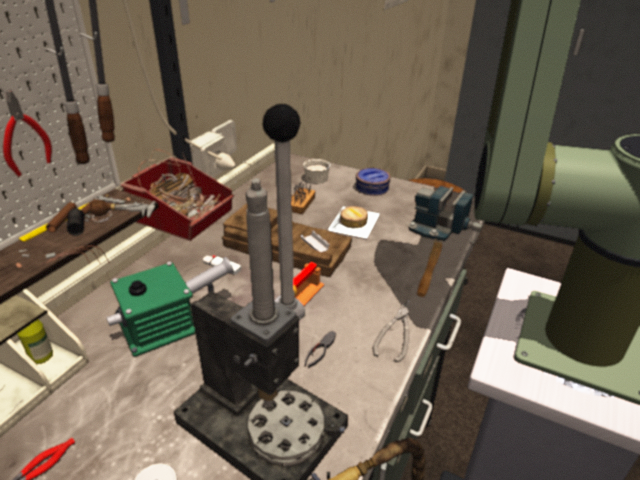

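The top view shows the tin on its plate at (256,388), the blue tin at (243,469), the rod in its orange cradle with the tip to the left (row 260, cols 210–287), the tube mouth near (208,238), the gear case at (181,187), and an arbor press at the left.

```bash
cat > h.py <<'E'
from bench import robot
import cv2,numpy as np
from scipy.spatial.transform import Rotation as Ro
def cam(c,s=None):
    p=robot.camera_params(c);K=np.array([[p["fx"],0,p["cx"]],[0,p["fy"],p["cy"]],[0,0,1.]])
    if c=="wrist":
        s=s or robot.get_state();T=np.eye(4);T[:3,:3]=Ro.from_rotvec(s["orientation"]).as_matrix();T[:3,3]=s["tcp_pos"]
        W=T@p["tool_from_camera"];return K,W[:3,:3].T,-W[:3,:3].T@W[:3,3]
    return K,cv2.Rodrigues(np.array(p["rvec"],float))[0],np.array(p["tvec"],float)
def back(C,rc,z):
    K,R,t=C;o=-R.T@t;d=R.T@np.linalg.inv(K)@[rc[1],rc[0],1];return o+d*(z-o[2])/d[2]
def proj(C,P):
    K,R,t=C;q=K@(R@np.array(P)+t);return q[1::-1]/q[2]
def blobs(img,lo,hi,amin=30):
    m=cv2.inRange(cv2.cvtColor(img,cv2.COLOR_RGB2HSV),np.array(lo),np.array(hi))
    n,l,st,ce=cv2.connectedComponentsWithStats(m)
    return [(l==i,st[i],ce[i][::-1]) for i in range(1,n) if st[i][4]>=amin]
def shot(c,name):
    s=robot.get_state();f=robot.grab_frame(c);cv2.imwrite(f"pics/{name}.png",f[:,:,::-1]);return f,cam(c,s)
E
python3 - <<'E'
from h import *
f=cv2.imread("pics/top0.png");C=cam("top")
f2=cv2.resize(f[140:320,130:510],None,fx=2.1,fy=2.1,interpolation=cv2.INTER_CUBIC);cv2.imwrite("pics/crop0.png",f2)
g=f[:,:,::-1].copy()
for nm,rc,z in [("blue",(243,469),.037),("plate",(256,388),.006),("ytin",(255.8,388),.026),("gripA",(259.4,267),.042),("tip",(258,212),.042),("mouth",(207,238),.075),("cap",(170,172),.1),("nip",(300,221),.006),("light",(185,270),.012),("press",(300,147),0.),("ball",(313,103),.4),("bur",(191,396),.04),("press_rt",(255,185),0.1)]:
    print(nm,back(C,rc,z).round(3))
for nm,lo,hi in [("red",(0,170,120),(8,255,255)),("blue",(110,80,50),(130,255,255)),("green",(60,80,40),(90,255,255)),("orange",(9,150,120),(18,255,255))]:
    print(nm,[(b[1].tolist(),b[2].round(1)) for b in blobs(g[140:320,130:510],lo,hi)])
E
```

```text
blue [ 0.522 -0.342  0.037]
plate [ 0.491 -0.164  0.006]
ytin [ 0.491 -0.162  0.026]
gripA [0.479 0.111 0.042]
tip [0.48  0.235 0.042]
mouth [0.592 0.173 0.075]
cap [0.667 0.313 0.1  ]
nip [0.384 0.22  0.006]
light [0.652 0.112 0.012]
press [0.381 0.393 0.   ]
ball [0.39  0.315 0.4  ]
bur [ 0.638 -0.177  0.04 ]
press_rt [0.485 0.279 0.1  ]
red [([119, 117, 36, 9, 231], array([120.7, 136.7]))]
blue [([326, 88, 30, 28, 406], array([100.9, 341. ]))]
green [([21, 6, 72, 68, 2391], array([39. , 54.5]))]
orange [([94, 108, 27, 7, 105], array([111.2, 106. ])), ([123, 111, 32, 8, 101], array([113.6, 139.1])), ([85, 114, 73, 18, 432], array([125.2, 121.6]))]
```

View pics/crop0.png

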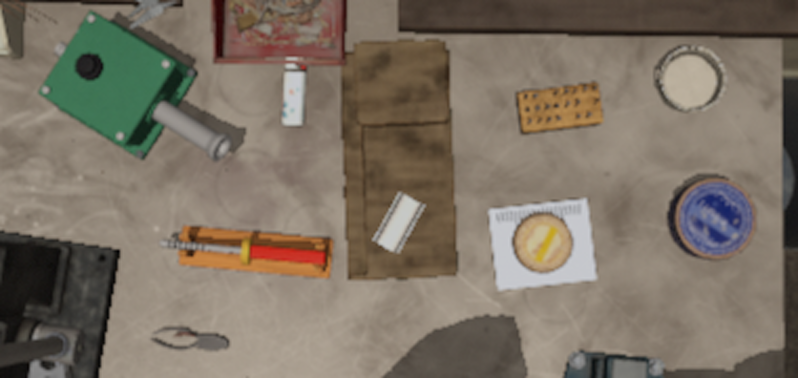

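The crop confirms the layout: mouth near (218,147), collar (246,251), tip (165,242) and red grip centre (289,254), all in crop pixels. I'm moving over the yellow tin for a close look.

Call:
play_rows([
  [[0.0327, -0.0198, 0.0045], [0, 0, 0], 0],
  [[0.0327, -0.0198, 0.0045], [0, 0, 0], 0],
  [[0.0327, -0.0198, 0.0045], [0, 0, 0], 0],
  [[0.0327, -0.0198, 0.0045], [0, 0, 0], 0],
  [[0.0327, -0.0198, 0.0045], [0, 0, 0], 0],
  [[0.0327, -0.0198, 0.0045], [0, 0, 0], 0],
  [[0.0327, -0.0198, 0.0045], [0, 0, 0], 0],
  [[0.0327, -0.0198, 0.0045], [0, 0, 0], 0],
  [[0.0327, -0.0198, 0.0045], [0, 0, 0], 0],
  [[0.0327, -0.0198, 0.0045], [0, 0, 0], 0],
  [[0.0327, -0.0198, 0.0045], [0, 0, 0], 0],
  [[0, 0, 0], [0, 0, 0], 0],
])

```text
t: 2.3
tcp_pos: [0.4712, -0.1872, 0.1662]
orientation: [-3.076, -0.621, -0.002]
wrist_force: [-0.4, 0.1, 0.3]
gripper_width: 0.0942
grip_force: 0.0
```

Run:
```python
from h import *
s=robot.get_state();print(s["tcp_pos"],s["orientation"],s["joint_velocities"].round(3))
f,C=shot("wrist","w1")
for n,z in [("small_tin_mid",.026),("plate_mid",.006),("blue_tin_lid",.037),("blue_tin",.037)]:
    for d in robot.spot_in(n,"wrist")[:2]: print(n,d["point"],round(d["confidence"],2),back(C,d["point"],z).round(4))
```

```text
[ 0.47118561 -0.18719153  0.16621199] [-3.07633801e+00 -6.21404776e-01 -1.89906526e-03] [-0.09  -0.012  0.006 -0.081  0.014 -0.087]
small_tin_mid [196.7, 299.1] 0.97 [ 0.4936 -0.1609  0.026 ]
small_tin_mid [33.2, 397.1] 0.2 [ 0.6367 -0.1821  0.026 ]
plate_mid [170.7, 320.5] 0.95 [ 0.5188 -0.17    0.006 ]
blue_tin_lid [250.6, 502.1] 0.62 [ 0.5201 -0.3373  0.037 ]
blue_tin [247.8, 503.6] 0.96 [ 0.5228 -0.3371  0.037 ]
```

View pics/w1.png

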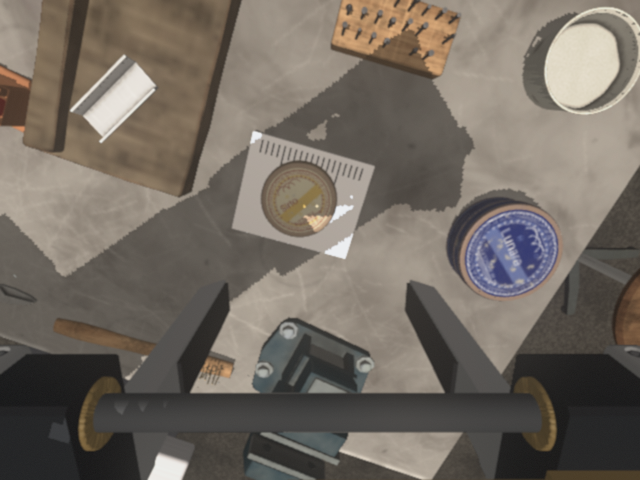

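The wrist view shows the tin lid at about (198,299), the plate around it with corners (131,257), (164,375), (258,345) and (228,233), and the blue lid at about (250,511).

Run:
```python
from h import *
s=robot.get_state();print(s["tcp_pos"],s["orientation"],s["joint_velocities"].round(3))
f,C=shot("wrist","w2")
b=blobs(f,(105,90,60),(135,255,255),300)
for m,st,ce in b:
    h=cv2.convexHull(cv2.findContours(m.astype(np.uint8),0,1)[0][0]);print("blue",st,ce.round(1),[cv2.fitEllipse(h)])
g=cv2.medianBlur(cv2.cvtColor(f,cv2.COLOR_RGB2GRAY),3)
for (r0,r1,c0,c1),a,bb in [((150,250,230,370),30,45),((190,310,440,575),40,58)]:
    H=cv2.HoughCircles(g[r0:r1,c0:c1],cv2.HOUGH_GRADIENT,1,60,param1=80,param2=12,minRadius=a,maxRadius=bb);print(H[0][:2]+[c0,r0,0])
for nm,rc,z in [("ytin",(198,299),.027),("plate",(195,302.5),.006),("blue",(250.5,511),.037)]: print(nm,back(C,rc,z).round(4))
for P,z,r in [((.494,-.1615),.027,.0325),((.5235,-.340),.037,.0445)]:
  print([proj(C,(P[0]+r*np.cos(a),P[1]+r*np.sin(a),z)).round(0) for a in np.arange(4)*np.pi/2])
```

```text
[ 0.46842049 -0.1939374   0.16718988] [ 3.08132054e+00  6.09124046e-01 -3.25621615e-05] [-0.014 -0.002  0.     0.003  0.001  0.002]
blue [491 216  44  52 917] [237.1 517.3] [((510.3427429199219, 241.07498168945312), (47.64210510253906, 55.529476165771484), 148.91294860839844)]
[[292.5        191.5         38.79999924]
 [355.5        165.5         31.        ]]
[[495.5        236.5         54.09999847]]
ytin [ 0.4899 -0.1687  0.027 ]
plate [ 0.4898 -0.1711  0.006 ]
blue [ 0.5188 -0.3529  0.037 ]
[array([154., 307.]), array([176., 256.]), array([225., 279.]), array([205., 328.])]
[array([192., 529.]), array([221., 454.]), array([285., 475.]), array([259., 546.])]
```

Run:
```python
from h import *
f=cv2.imread("pics/w2.png");C=cam("wrist")
Y=back(C,(191.5,292.5),.027);B=back(C,(242,504),.037);print(Y.round(4),B.round(4))
for P,r in [(Y,.0325),(B,.0445)]:
    for z,col in ((P[2],(0,255,0)),(P[2]-.02,(0,0,255))):
        for a in np.arange(0,6.28,.15):
            q=proj(C,(P[0]+r*np.cos(a),P[1]+r*np.sin(a),z));cv2.circle(f,(round(q[1]*8),round(q[0]*8)),6,col,-1,shift=3)
cv2.imwrite("pics/w2o.png",cv2.resize(f[110:310,220:580],None,fx=2.2,fy=2.2,interpolation=cv2.INTER_CUBIC))
```

```text
[ 0.4929 -0.1618  0.027 ] [ 0.523  -0.3436  0.037 ]
```

View pics/w2o.png

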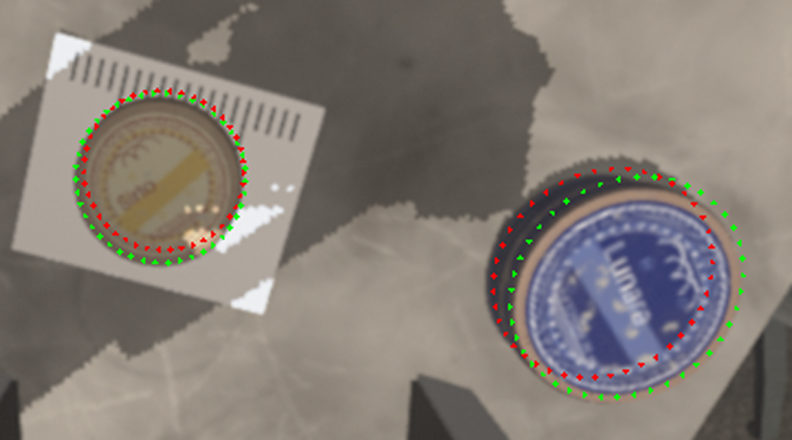

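The overlay fits both lids, with the blue rim about 2 mm further towards tool -x. Now descending onto the yellow tin.

Call:
play_rows([
  [[0.007, -0.004, 0.01], [0, 0, 0], 0],
  [[0.007, -0.004, 0.015], [0, 0, 0], 0],
  [[0.007, -0.004, 0.02], [0, 0, 0], 0],
  [[0.007, -0.004, 0.02], [0, 0, 0], 0],
  [[0.007, -0.004, 0.02], [0, 0, 0], 0],
  [[0, 0, 0.02], [0, 0, 0], 0],
  [[0, 0, 0.02], [0, 0, 0], 0],
  [[0, 0, 0.015], [0, 0, 0], 0],
  [[0, 0, 0.007], [0, 0, 0], 0],
  [[0, 0, 0], [0, 0, 0], 0],
  [[0, 0, 0], [0, 0, 0], 0],
], force=12)

```text
t: 3.52
tcp_pos: [0.4934, -0.1613, 0.0196]
orientation: [-3.082, -0.61, 0.0]
wrist_force: [-0.3, -0.3, -0.2]
gripper_width: 0.0939
grip_force: 0.0
```

Call:
play_rows([
  [[0, 0, 0], [0, 0, 0], 1],
  [[0, 0, 0], [0, 0, 0], 1],
  [[0, 0, 0], [0, 0, 0], 1],
  [[0, 0, 0], [0, 0, 0], 1],
  [[0, 0, 0], [0, 0, 0], 1],
  [[0, 0, 0], [0, 0, 0], 1],
  [[0, 0, 0], [0, 0, 0], 1],
  [[0, 0, 0], [0, 0, 0], 1],
])

```text
t: 4.18
tcp_pos: [0.4937, -0.161, 0.0202]
orientation: [3.081, 0.611, 0.0]
wrist_force: [-1.4, -0.5, 2.5]
gripper_width: 0.062
grip_force: 12.0
```

Call:
play_rows([
  [[0, 0, -0.01], [0, 0, 0], 1],
  [[0, 0, -0.02], [0, 0, 0], 1],
  [[0, 0, -0.025], [0, 0, 0], 1],
  [[-0.005, 0.02, -0.025], [0, 0, 0], 1],
  [[-0.01, 0.025, 0], [0, 0, 0], 1],
  [[-0.01, 0.025, 0], [0, 0, 0], 1],
  [[-0.01, 0.02, 0], [0, 0, 0], 1],
  [[-0.01, 0.01, 0], [0, 0, 0], 1],
  [[0, 0, 0], [0, 0, 0], 1],
  [[0, 0, 0], [0, 0, 0], 1],
  [[0, 0, 0], [0, 0, 0], 1],
])

```text
t: 5.1
tcp_pos: [0.4897, -0.2692, 0.0996]
orientation: [-3.08, -0.612, 0.001]
wrist_force: [0.4, 0.2, -0.7]
gripper_width: 0.0618
grip_force: 12.0
```

Run:
```python
from h import *
s=robot.get_state();print(s["tcp_pos"],s["orientation"],s["joint_velocities"].round(3),s["gripper_width"])
f,C=shot("wrist","w3")
print([(d["point"],round(d["confidence"],2),back(C,d["point"],.037).round(4)) for d in robot.spot_in("blue_tin_lid","wrist")[:2]])
B=np.array((.521,-.344,.037));o=f[:,:,::-1].copy()
for r in(.0445,):
    for a in np.arange(0,6.28,.1):
        q=proj(C,(B[0]+r*np.cos(a),B[1]+r*np.sin(a),.037));cv2.circle(o,(round(q[1]*8),round(q[0]*8)),6,(0,255,0),-1,shift=3)
print("B px",proj(C,B),"per +5mm x,y",proj(C,B+[.005,0,0])-proj(C,B),proj(C,B+[0,.005,0])-proj(C,B))
c0=int(max(0,min(240,proj(C,B)[1]-200)));print(c0)
cv2.imwrite("pics/w3o.png",cv2.resize(o[100:400,c0:c0+400],None,fx=2,fy=2,interpolation=cv2.INTER_CUBIC))
f0=cv2.imread("pics/w2.png")
```

```text
[ 0.48967074 -0.26924418  0.09960427] [-3.07988341e+00 -6.11561202e-01  8.81827304e-04] [ 0.014 -0.     0.002 -0.001 -0.002 -0.002] 0.061765534446971054
[([254.6, 441.6], 0.65, array([ 0.5264, -0.3435,  0.037 ]))]
B px [261.93846903 438.35467296] per +5mm x,y [-6.53630147  3.54620378] [-2.70733087 -6.65658771]
238
```

View pics/w3o.png

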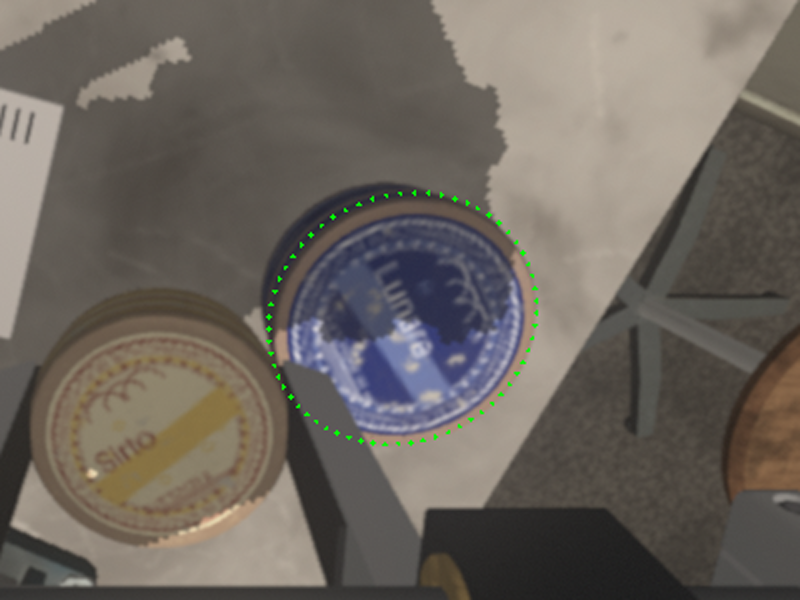

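The blue lid centre reads about (405,320) in the crop, which agrees with the green circle, and the held tin sits centred in the jaws.

Call:
play_rows([
  [[0.0025, 0.0121, 0], [0, 0, 0], 1],
  [[0, 0.02, 0], [0, 0, 0], 1],
  [[0, 0.02, 0], [0, 0, 0], 1],
  [[0, 0.02, 0], [0, 0, 0], 1],
  [[0, 0.01, 0], [0, 0, 0], 1],
  [[0, 0, 0.012], [0, 0, 0], 1],
  [[0, 0, 0.015], [0, 0, 0], 1],
  [[0, 0, 0.012], [0, 0, 0], 1],
  [[0, 0, 0.006], [0, 0, 0], 1],
  [[0, 0, 0.002], [0, 0, 0], 1],
  [[0, 0, 0], [0, 0, 0], 1],
  [[0, 0, 0], [0, 0, 0], 1],
])

```text
t: 6.2
tcp_pos: [0.524, -0.3453, 0.0531]
orientation: [3.081, 0.612, 0.0]
wrist_force: [-0.5, -0.1, -0.1]
gripper_width: 0.062
grip_force: 12.0
```

Call:
play_rows([
  [[0, 0, 0.001], [0, 0, 0], 1],
  [[0, 0, 0.001], [0, 0, 0], 1],
  [[0, 0, 0], [0, 0, 0], 1],
])

```text
t: 6.45
tcp_pos: [0.524, -0.3456, 0.0512]
orientation: [3.081, 0.611, 0.001]
wrist_force: [0.1, -0.3, -0.4]
gripper_width: 0.0616
grip_force: 12.0
```

Call:
play_rows([
  [[0, 0, 0.001], [0, 0, 0], 1],
  [[0, 0, 0], [0, 0, 0], 1],
])

```text
t: 6.62
tcp_pos: [0.524, -0.3457, 0.051]
orientation: [3.081, 0.611, 0.001]
wrist_force: [-1.3, 1.0, 4.8]
gripper_width: 0.0621
grip_force: 12.0
```

Call:
play_rows([
  [[0, 0, 0], [0, 0, 0], 0.8],
  [[0, 0, 0], [0, 0, 0], 0.5],
  [[0, 0, 0], [0, 0, 0], 0],
  [[0, 0, 0], [0, 0, 0], 0],
  [[0, 0, 0], [0, 0, 0], 0],
  [[0, 0, 0], [0, 0, 0], 0],
  [[0, 0, -0.015], [0, 0, 0], 0],
  [[0, 0, -0.025], [0, 0, 0], 0],
  [[0, 0, -0.03], [0, 0, 0], 0],
  [[0, 0, -0.035], [0, 0, 0], 0],
  [[0, 0, -0.03], [0, 0, 0], 0],
  [[0, -0.02, -0.015], [0, 0, 0], 0],
])

```text
t: 7.62
tcp_pos: [0.5187, -0.3311, 0.205]
orientation: [3.074, 0.607, 0.009]
wrist_force: [0.9, -0.4, 0.7]
gripper_width: 0.0943
grip_force: 0.0
```

Call:
play_rows([
  [[0.0108, -0.037, 0], [0, 0, 0], 0],
  [[0.0108, -0.037, 0], [0, 0, 0], 0],
  [[0.0108, -0.037, 0], [0, 0, 0], 0],
  [[0.0108, -0.037, 0], [0, 0, 0], 0],
  [[0.0108, -0.037, 0], [0, 0, 0], 0],
  [[0.0108, -0.037, 0], [0, 0, 0], 0],
  [[0.0108, -0.037, 0], [0, 0, 0], 0],
  [[0.0108, -0.037, 0], [0, 0, 0], 0],
  [[0.0108, -0.037, 0], [0, 0, 0], 0],
  [[0.0108, -0.037, 0], [0, 0, 0], 0],
  [[0.0108, -0.037, 0], [0, 0, 0], 0],
  [[0.0108, -0.017, 0], [0, 0, 0], 0],
])

```text
t: 8.62
tcp_pos: [0.4723, 0.118, 0.1998]
orientation: [-3.079, -0.616, 0.001]
wrist_force: [-0.1, -0.5, -0.1]
gripper_width: 0.0943
grip_force: 0.0
```

Call:
play_rows([
  [[0, 0, 0], [0, 0, -6.2], 0],
  [[0, 0, 0], [0, 0, -6.2], 0],
  [[0, 0, 0], [0, 0, -6.2], 0],
  [[0, 0, 0], [0, 0, -6.2], 0],
  [[0, 0, 0], [0, 0, -6.2], 0],
  [[0, 0, 0], [0, 0, -6.2], 0],
  [[0, 0, 0], [0, 0, -6.2], 0],
  [[0, 0, 0], [0, 0, -6.2], 0],
  [[0, 0, 0], [0, 0, -6.2], 0],
  [[0, 0, 0], [0, 0, -6.2], 0],
  [[0, 0, 0], [0, 0, 0], 0],
  [[0, 0, 0], [0, 0, 0], 0],
])

```text
t: 9.62
tcp_pos: [0.474, 0.1144, 0.1998]
orientation: [-2.329, -2.108, 0.0]
wrist_force: [-0.3, -0.4, 0.2]
gripper_width: 0.094
grip_force: 0.0
```

Run:
```python
from h import *
s=robot.get_state();print(s["tcp_pos"],s["orientation"],s["joint_velocities"].round(3),s["joint_positions"].round(2))
f,C=shot("wrist","w4")
for n,z in [("rod_grip",.042),("rod_collar",.042),("rod_tip",.042),("guide_tube",.075),("small_tin_mid",.06)]:
  for d in robot.spot_in(n,"wrist")[:2]: print(n,d["point"],round(d["confidence"],2),back(C,d["point"],z).round(4))
f,C=shot("top","t4")
print([(d["point"],round(d["confidence"],2),back(C,d["point"],.06).round(4)) for d in robot.spot_in("small_tin_mid","top")[:2]])
```

```text
[0.47398486 0.11436183 0.19983071] [-2.32933622e+00 -2.10792834e+00  6.86320654e-05] [ 0.001 -0.    -0.001  0.     0.001  0.005] [0.06 0.03 1.77 0.   1.34 0.16]
rod_grip [185.5, 318.5] 0.83 [0.4791 0.1516 0.042 ]
rod_collar [182.8, 314.2] 0.64 [0.4756 0.1544 0.042 ]
rod_tip [187.0, 314.6] 0.75 [0.4756 0.1507 0.042 ]
guide_tube [88.8, 475.5] 0.92 [0.6022 0.2162 0.075 ]
[([242.1, 473.1], 0.72, array([ 0.5232, -0.345 ,  0.06  ])), ([262.8, 277.0], 0.45, array([0.4713, 0.0869, 0.06  ]))]
```

View pics/w4.png

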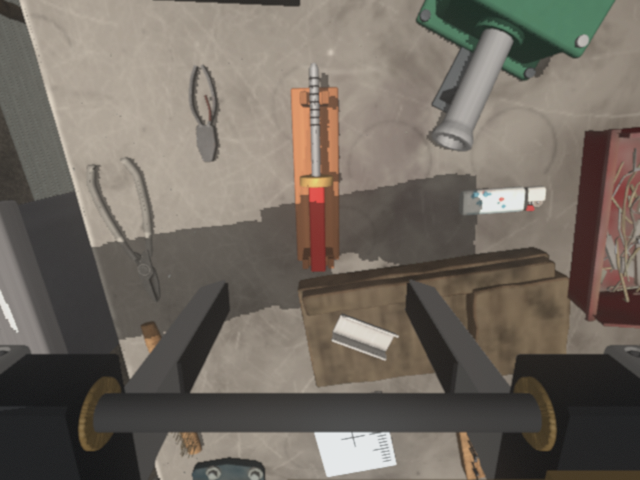

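The wrist view shows the rod nearly vertical, with its tip at (65,314), collar at about (182,316) and red grip end at (271,318). The flared mouth is at about (142,453) and the tube's case end at about (35,492). The tin now reads on the blue tin in the top view.

Run:
```python
from h import *
f=cv2.imread("pics/w4.png")[:,:,::-1].copy();C=cam("wrist")
for m,st,ce in blobs(f,(0,170,70),(6,255,255),300):
    print("red",st,ce.round(1))
    if st[0]>400: continue
    r,c=np.where(m);p=np.polyfit(r,c,1)
    for q in (st[1],ce[0],st[1]+st[3]): print(q,np.polyval(p,q).round(1),back(C,(q,np.polyval(p,q)),.046).round(4))
tip=back(C,(64.5,314),.042);e=back(C,(271,318),.045);print("tip",tip,"end",e,np.linalg.norm((tip-e)[:2]),np.degrees(np.arctan2(*(tip-e)[1::-1])))
print("collar",back(C,(182,316.5),.05))
cv2.imwrite("pics/w4c.png",cv2.resize(f[0:300,260:620,::-1],None,fx=2,fy=2,interpolation=cv2.INTER_CUBIC))
g=cv2.imread("pics/top0.png");cv2.imwrite("pics/t0c.png",cv2.resize(g[140:220,140:260],None,fx=6,fy=6,interpolation=cv2.INTER_CUBIC))
```

```text
tip [0.48480379 0.24949846 0.042     ] end [0.47105892 0.07200734 0.045     ] 0.178022523746291 85.5718679390964
collar [0.47778242 0.15596279 0.05      ]
```

View pics/w4c.png

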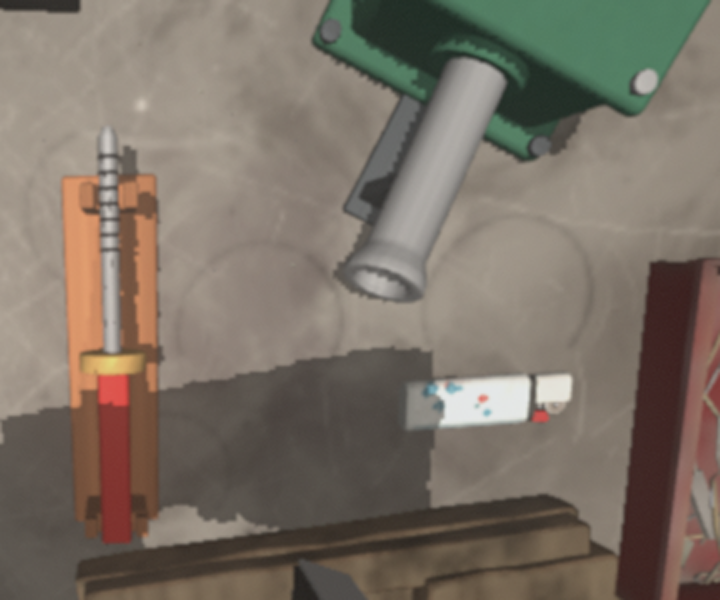

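The crop shows the rod lying straight in the cradle, the outer mouth ellipse spanning about (340..425, 262..300) in crop pixels, and the tube axis running up to about (476,70). The rod measures 178 mm, matching the given length, so I'm going down to grasp it.

Call:
play_rows([
  [[-0.0025, 0, 0.015], [0, 0, -1.3], 0],
  [[0, 0, 0.025], [0, 0, 0], 0],
  [[0, 0, 0.03], [0, 0, 0], 0],
  [[0, 0, 0.03], [0, 0, 0], 0],
  [[0, 0, 0.03], [0, 0, 0], 0],
  [[0, 0, 0.02], [0, 0, 0], 0],
  [[0, 0, 0.01], [0, 0, 0], 0],
  [[0, 0, 0.006], [0, 0, 0], 0],
  [[0, 0, 0], [0, 0, 0], 0],
  [[0, 0, 0], [0, 0, 0], 0],
], force=45)

```text
t: 10.85
tcp_pos: [0.4748, 0.112, 0.0349]
orientation: [2.302, 2.137, 0.002]
wrist_force: [-0.2, -0.0, 0.1]
gripper_width: 0.0934
grip_force: 0.0
```

Run:
```python
from h import *
s=robot.get_state();print(s["tcp_pos"],s["wrist_force"])
f,C=shot("wrist","w5")
cv2.imwrite("pics/w5.png",f[:,:,::-1])
# predicted pixels of grip edges at pad location in case of offset
for d in (-.007,.007): print(proj(C,(.4741+d,.1119,.049)))
m=cv2.inRange(cv2.cvtColor(f,cv2.COLOR_RGB2HSV),(0,150,60),(6,255,255))
for r in (240,270,300,320):
    c=np.where(m[r,250:390])[0]; print(r,(c.min()+250,c.max()+250) if len(c) else None)
```

```text
[0.47483365 0.11195567 0.03485728] [-0.23107994 -0.0488364   0.08084774]
[319.74679705 300.35392191]
[317.76636416 330.08464802]
240 (np.int64(301), np.int64(329))
270 (np.int64(301), np.int64(329))
300 (np.int64(301), np.int64(329))
320 (np.int64(301), np.int64(329))
```

Call:
play_rows([
  [[0, -0.001, 0.0005], [0, 0, 0], 0.5],
  [[0, 0, 0], [0, 0, 0], 1],
  [[0, 0, 0], [0, 0, 0], 1],
  [[0, 0, 0], [0, 0, 0], 1],
  [[0, 0, 0], [0, 0, 0], 1],
  [[0, 0, 0], [0, 0, 0], 1],
  [[0, 0, 0], [0, 0, 0], 1],
  [[0, 0, 0], [0, 0, 0], 1],
  [[0, 0, 0], [0, 0, 0], 1],
  [[0, 0, 0], [0, 0, 0], 1],
  [[0, 0, 0], [0, 0, 0], 1],
  [[0, 0, 0], [0, 0, 0], 1],
])

```text
t: 11.9
tcp_pos: [0.4728, 0.112, 0.0334]
orientation: [-2.302, -2.137, 0.0]
wrist_force: [-0.5, -0.5, -0.3]
gripper_width: 0.0177
grip_force: 0.0
```

Call:
play_rows([
  [[0, 0, 0], [0, 0, 0], 1],
  [[0, 0, 0], [0, 0, 0], 1],
  [[0, 0, 0], [0, 0, 0], 1],
  [[0, 0, 0], [0, 0, 0], 1],
])

```text
t: 12.23
tcp_pos: [0.4728, 0.112, 0.0334]
orientation: [-2.302, -2.138, 0.0]
wrist_force: [0.7, -0.1, -0.4]
gripper_width: 0.0135
grip_force: 45.0
```

Call:
play_rows([
  [[0, 0, -0.01], [0, 0, 0], 1],
  [[0, 0, -0.02], [0, 0, 0], 1],
  [[0, 0, -0.03], [0, 0, 0], 1],
  [[0, 0, -0.03], [0, 0, 0], 1],
  [[0, 0, -0.03], [0, 0, 0], 1],
  [[0, 0, -0.02], [0, 0, 0], 1],
  [[0, 0, -0.01], [0, 0, 0], 1],
  [[0, 0, 0], [0, 0, 0], 1],
  [[0, 0, 0], [0, 0, 0], 1],
])

```text
t: 12.98
tcp_pos: [0.4725, 0.112, 0.1833]
orientation: [-2.302, -2.137, 0.0]
wrist_force: [0.4, 0.3, -1.3]
gripper_width: 0.0134
grip_force: 45.0
```

```bash
cat > tube.py <<'E'
from h import *
from scipy.optimize import least_squares
# tube model: outer rim circle r=16mm; fit mouth M and azimuth psi to rim points + axis points
def ax(psi): 
    a=np.radians(15);return np.array([np.cos(a)*np.cos(psi),np.cos(a)*np.sin(psi),-np.sin(a)])
def rim(M,psi,r,n=72):
    x=ax(psi);y=np.array([-np.sin(psi),np.cos(psi),0]);z=np.cross(x,y);t=np.linspace(0,2*np.pi,n)
    return [M+r*(np.cos(k)*y+np.sin(k)*z) for k in t]
E
python3 - <<'E'
from tube import *
s=robot.get_state();print(s["tcp_pos"],s["orientation"],s["gripper_width"],s["wrist_force"])
T=np.eye(4)
# w4 camera: rebuild from the logged pose
C4=cam("wrist",{"orientation":np.array([-2.32933622,-2.10792834,0]),"tcp_pos":np.array([.47398486,.11436183,.19983071])})
M=back(C4,(141.5,451.5),.075);b=back(C4,(35,498),.0535);print("M",M,"b",b,np.linalg.norm(b-M),np.degrees(np.arctan2(*(b-M)[1::-1])))
psi=np.arctan2(*(b-M)[1::-1])
o=cv2.imread("pics/w4.png")
for r in(.016,.011):
    for P in rim(M,psi,r):
        q=proj(C4,P);cv2.circle(o,(round(q[1]*8),round(q[0]*8)),3,(0,255,0),-1,shift=3)
for d in np.arange(0,.084,.004):
    q=proj(C4,M+d*ax(psi));cv2.circle(o,(round(q[1]*8),round(q[0]*8)),3,(0,0,255),-1,shift=3)
g=cv2.imread("pics/top0.png");C=cam("top")
for r in(.016,):
    for P in rim(M,psi,r):
        q=proj(C,P);cv2.circle(g,(round(q[1]*8),round(q[0]*8)),2,(0,255,0),-1,shift=3)
for d in np.arange(0,.142,.004):
    q=proj(C,M+d*ax(psi));cv2.circle(g,(round(q[1]*8),round(q[0]*8)),2,(0,0,255),-1,shift=3)
A=cv2.resize(o[10:180,400:540],(420,510),interpolation=cv2.INTER_CUBIC)
B=cv2.resize(g[140:225,145:205+45],(370,510*0+300),interpolation=cv2.INTER_CUBIC)
W=np.zeros((510,790,3),np.uint8);W[:,:420]=A;W[:300,420:]=B;cv2.imwrite("pics/fit.png",W)
E
```

```text
[0.4724967  0.11195614 0.18330758] [-2.30224087e+00 -2.13747929e+00  8.61727332e-05] 0.013416621997107065 [ 0.36936396  0.32570856 -1.29810211]
M [0.58479765 0.18001731 0.075     ] b [0.62717874 0.25429882 0.0535    ] 0.08818247913046989 60.293211540874495
```

View pics/fit.png

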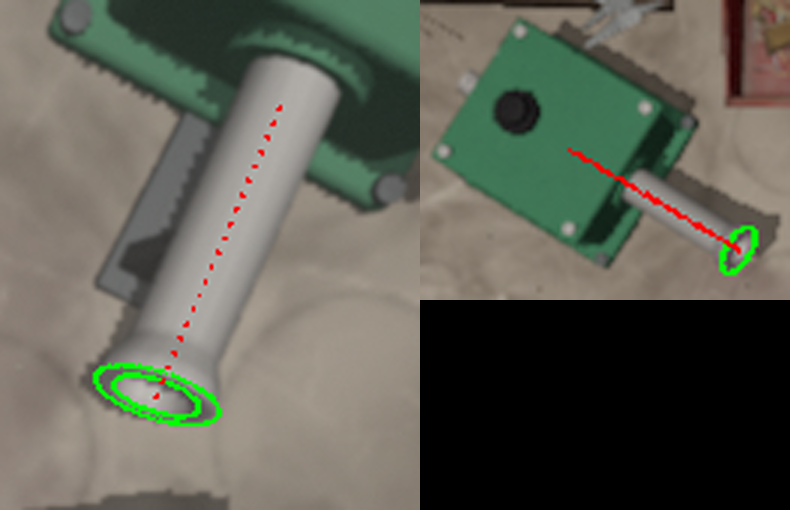

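The overlay fits the mouth rim in both views and the axis lies mid-tube. Next I'm checking the azimuth from the case corners and working out the pre-insertion move.

Run:
```python
from tube import *
C=cam("top")
cs=[back(C,(140+y*85/300,145+x*105/370),.09) for x,y in ((520,30),(645,107),(568,228),(443,150))]
az=lambda a,b:np.degrees(np.arctan2(*(b-a)[1::-1]))
print(az(cs[1],cs[0]),az(cs[2],cs[3]),az(cs[2],cs[1])+90,az(cs[3],cs[0])+90,"centre",np.mean(cs,0),[np.linalg.norm(cs[i]-cs[i-1]).round(3) for i in range(4)])
M=np.array([.5848,.18,.075]);c=np.mean(cs,0);print("az M->centre",az(M,c),np.linalg.norm((c-M)[:2]))
print("side px of M",proj(cam("side"),M))
s=robot.get_state();R=Ro.from_rotvec(s["orientation"]).as_matrix();p=s["tcp_pos"]
print("cur az",np.degrees(np.arctan2(R[1,0],R[0,0])))
for d in(59.5,):
    psi=np.radians(d);x=ax(psi);y=np.array([np.sin(psi),-np.cos(psi),0]);z=np.cross(x,y);Rt=np.c_[x,y,z]
    for back_ in(.06,.015):
        t=M-(.138+back_)*x+.0086*z;print(d,"TCP",t.round(4),"delta tool cur",(R.T@(t-p)).round(4),"in target frame",(Rt.T@(t-p)).round(4))
```

```text
58.934932639185014 58.78625062416995 58.55622947410005 58.58191889670303 centre [0.65882543 0.03923377 0.09      ] [np.float64(0.088), np.float64(0.091), np.float64(0.088), np.float64(0.091)]
az M->centre -62.26124154194418 0.15904369136497706
side px of M [264.00292965 229.54099658]
cur az 85.74936585684553
59.5 TCP [0.4866 0.0133 0.1179] delta tool cur [-0.0973  0.0214  0.0654] in target frame [-0.0583  0.0622  0.0833]
59.5 TCP [0.5087 0.0507 0.1063] delta tool cur [-0.0584  0.0406  0.077 ] in target frame [-0.0133  0.0622  0.0833]
```

Run:
```python
from tube import *
C=cam("top")
cs=[back(C,(140+y*85/300,145+(x-420)*105/370),.09) for x,y in ((520,30),(645,107),(568,228),(443,150))]
az=lambda a,b:np.degrees(np.arctan2(*(b-a)[1::-1]))
M=np.array([.5848,.18,.075]);c=np.mean(cs,0)
print(az(cs[1],cs[0]),az(cs[2],cs[3]),az(cs[2],cs[1])+90,az(cs[3],cs[0])+90,"centre",c,az(M,c),np.linalg.norm((c-M)[:2]))
s=robot.get_state();p=s["tcp_pos"]
psi=np.radians(59);x=ax(psi);y=np.array([np.sin(psi),-np.cos(psi),0]);z=np.cross(x,y);Rt=np.c_[x,y,z]
for back_ in(.06,.015):
    t=M-(.138+back_)*x+.0086*z;print("TCP",t.round(4),"in target frame",(Rt.T@(t-p)).round(4))
```

```text
59.214005731033104 59.0677042596356 59.14187686815124 59.16831270254428 centre [0.65529519 0.29816381 0.09      ] 59.18017694790494 0.13759454667695467
TCP [0.4852 0.0142 0.1179] in target frame [-0.0578  0.0612  0.0832]
TCP [0.5075 0.0514 0.1063] in target frame [-0.0128  0.0612  0.0832]
```

All azimuth estimates agree at 59.15°.

Call:
play_rows([
  [[0, 0, 0], [0, 0, 6.65], 1],
  [[0, 0, 0], [0, 0, 6.65], 1],
  [[0, 0, 0], [0, 0, 6.65], 1],
  [[0, 0, 0], [0, 0, 6.65], 1],
  [[0, 0, 0], [0, -5, 0], 1],
  [[0, 0, 0], [0, -5, 0], 1],
  [[0, 0, 0], [0, -5, 0], 1],
  [[-0.02, 0.02, 0.01], [0, 0, 0], 1],
  [[-0.02, 0.02, 0.02], [0, 0, 0], 1],
  [[-0.018, 0.021, 0.03], [0, 0, 0], 1],
  [[0, 0, 0.023], [0, 0, 0], 1],
  [[0, 0, 0], [0, 0, 0], 1],
])

```text
t: 13.98
tcp_pos: [0.4792, 0.0126, 0.1116]
orientation: [2.609, 1.478, -0.363]
wrist_force: [-1.8, 0.2, -2.3]
gripper_width: 0.0135
grip_force: 45.0
```

Call:
play_rows([
  [[0, 0, 0], [0, 0, 0], 1],
  [[0, 0, 0], [0, 0, 0], 1],
])

```text
t: 14.15
tcp_pos: [0.4851, 0.0147, 0.118]
orientation: [2.603, 1.478, -0.344]
wrist_force: [-0.1, -0.7, -0.8]
gripper_width: 0.014
grip_force: 45.0
```

Run:
```python
from tube import *
f,C=shot("wrist","w6");s=robot.get_state();p=s["tcp_pos"];R=Ro.from_rotvec(s["orientation"]).as_matrix()
M=np.array([.5848,.18,.075]);psi=np.radians(59.15)
print(p,"tool x",R[:,0].round(4),"want",ax(psi).round(4),"pitch/az",np.degrees(np.arcsin(-R[2,0])),np.degrees(np.arctan2(R[1,0],R[0,0])),"roll",R[2,1].round(4))
print("M in tool",(R.T@(M-p)).round(4),"want [.198 0 -.0086]")
o=f[:,:,::-1].copy()
def dot(P,c):
    q=proj(C,P);cv2.circle(o,(round(q[1]*8),round(q[0]*8)),5,c,-1,shift=3)
for r in(.016,.011):
    for P in rim(M,psi,r): dot(P,(0,255,0))
for d in np.arange(0,.08,.01): dot(M+d*ax(psi),(0,0,255))
for d in np.arange(.05,.1381,.0088): dot(p+R@[d,0,-.0086],(255,0,255))
print("tip px",proj(C,p+R@[.138,0,-.0086]),"M px",proj(C,M))
cv2.imwrite("pics/w6o.png",cv2.resize(o[0:260,220:440],None,fx=2.3,fy=2.3,interpolation=cv2.INTER_CUBIC))
```

```text
[0.48593262 0.01487926 0.11887575] tool x [ 0.4947  0.8298 -0.2581] want [ 0.4953  0.8293 -0.2588] pitch/az 14.960165820152039 59.19573360720834 roll 0.0006
M in tool [ 0.1973  0.0004 -0.0073] want [.198 0 -.0086]
tip px [-21.20873963 318.64208483] M px [-229.42688477  320.16833537]
```

View pics/w6o.png

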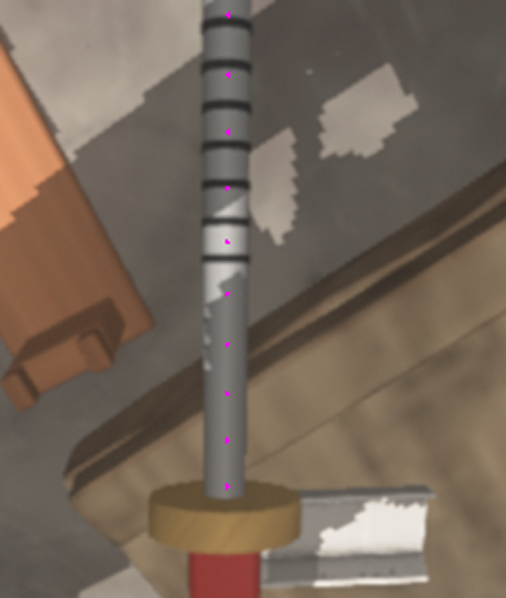

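The rod's stem lies on the predicted axis (magenta dots on the stem centre, within 1 mm), and the collar is at crop (225,515). Advancing to the mouth.

Call:
play_rows([
  [[0.008, 0.0004, 0.0013], [0, 0, 0], 1],
  [[0.014, 0, 0], [0, 0, 0], 1],
  [[0.014, 0, 0], [0, 0, 0], 1],
  [[0.01, 0, 0], [0, 0, 0], 1],
  [[0.004, 0, 0], [0, 0, 0], 1],
  [[0, 0, 0], [0, 0, 0], 1],
  [[0, 0, 0], [0, 0, 0], 1],
])

```text
t: 14.78
tcp_pos: [0.5103, 0.0555, 0.1039]
orientation: [2.602, 1.479, -0.344]
wrist_force: [0.5, 0.6, -0.8]
gripper_width: 0.0134
grip_force: 45.0
```

Call:
play_rows([
  [[0.004, 0, 0], [0, 0, 0], 1],
  [[0.004, 0, 0], [0, 0, 0], 1],
  [[0.004, 0, 0], [0, 0, 0], 1],
  [[0.003, 0, 0], [0, 0, 0], 1],
  [[0.003, 0, 0], [0, 0, 0], 1],
  [[0, 0, 0], [0, 0, 0], 1],
])

```text
t: 15.28
tcp_pos: [0.5195, 0.0704, 0.0993]
orientation: [2.603, 1.478, -0.343]
wrist_force: [-0.3, -0.5, 0.1]
gripper_width: 0.0134
grip_force: 45.0
```

```bash
cat > chk.py <<'E'
from tube import *
s=robot.get_state();p=s["tcp_pos"];R=Ro.from_rotvec(s["orientation"]).as_matrix()
M=np.array([.5848,.18,.075]);psi=np.radians(59.15);x=ax(psi);y=np.array([np.sin(psi),-np.cos(psi),0]);z=np.cross(x,y);Rt=np.c_[x,y,z]
print("tip depth/y/z in tube frame(tool-like)",(Rt.T@(p+R@[.138,0,-.0086]-M)).round(4),"grip",(Rt.T@(p+R@[0,0,-.0086]-M)).round(4),"F tool",(R.T@s["wrist_force"]).round(2),"T tool",(R.T@s["ft_torque"]).round(3),"w",s["gripper_width"].round(4),"t",s["t"])
E
python3 chk.py
```

```text
Traceback (most recent call last):
  File "chk.py", line 4, in <module>
    print("tip depth/y/z in tube frame(tool-like)",(Rt.T@(p+R@[.138,0,-.0086]-M)).round(4),"grip",(Rt.T@(p+R@[0,0,-.0086]-M)).round(4),"F tool",(R.T@s["wrist_force"]).round(2),"T tool",(R.T@s["ft_torque"]).round(3),"w",s["gripper_width"].round(4),"t",s["t"])
                                                                                                                                                                                                                           ^^^^^^^^^^^^^^^^^^^^^^^^
AttributeError: 'float' object has no attribute 'round'
```

Tip is about 7–8 mm inside with no force; continue gently.

Call:
play_rows([
  [[0.003, 0, 0], [0, 0, 0], 1],
  [[0.003, 0, 0], [0, 0, 0], 1],
  [[0.003, 0, 0], [0, 0, 0], 1],
  [[0.003, 0, 0], [0, 0, 0], 1],
  [[0, 0, 0], [0, 0, 0], 1],
])

```text
t: 15.7
tcp_pos: [0.5254, 0.0804, 0.0962]
orientation: [2.603, 1.478, -0.342]
wrist_force: [-0.8, 0.9, -0.3]
gripper_width: 0.0134
grip_force: 45.0
```

```bash
sed -i 's/s\["gripper_width"\].round(4)/s["gripper_width"]/' chk.py; python3 chk.py
```

```text
tip depth/y/z in tube frame(tool-like) [0.0206 0.     0.0009] grip [-1.174e-01  1.000e-04  1.000e-03] F tool [ 0.42 -1.09  0.21] T tool [-0.005  0.137 -0.017] w 0.013445405977902001 t 15.7
```

Call:
play_rows([
  [[0.004, 0, 0], [0, 0, 0], 1],
  [[0.004, 0, 0], [0, 0, 0], 1],
  [[0.004, 0, 0], [0, 0, 0], 1],
  [[0.004, 0, 0], [0, 0, 0], 1],
  [[0.004, 0, 0], [0, 0, 0], 1],
  [[0, 0, 0], [0, 0, 0], 1],
])

```text
t: 16.2
tcp_pos: [0.5354, 0.0972, 0.0909]
orientation: [2.603, 1.478, -0.342]
wrist_force: [0.0, 0.5, -1.2]
gripper_width: 0.0135
grip_force: 45.0
```

```bash
python3 chk.py
```

```text
tip depth/y/z in tube frame(tool-like) [ 0.0408 -0.      0.001 ] grip [-0.0972  0.      0.001 ] F tool [ 0.78 -0.25  1.07] T tool [-0.042  0.102  0.024] w 0.013518610040940732 t 16.2
```

Call:
play_rows([
  [[0.005, 0, 0], [0, 0, 0], 1],
  [[0.005, 0, 0], [0, 0, 0], 1],
  [[0.005, 0, 0], [0, 0, 0], 1],
  [[0.005, 0, 0], [0, 0, 0], 1],
  [[0.005, 0, 0], [0, 0, 0], 1],
  [[0.005, 0, 0], [0, 0, 0], 1],
  [[0.005, 0, 0], [0, 0, 0], 1],
  [[0, 0, 0], [0, 0, 0], 1],
])

```text
t: 16.87
tcp_pos: [0.5528, 0.1264, 0.0818]
orientation: [2.603, 1.478, -0.342]
wrist_force: [0.8, -0.6, -1.3]
gripper_width: 0.0137
grip_force: 45.0
```

```bash
python3 chk.py
```

```text
tip depth/y/z in tube frame(tool-like) [ 0.076  -0.0001  0.001 ] grip [-0.062  0.     0.001] F tool [0.2  1.02 1.3 ] T tool [-0.033  0.155 -0.094] w 0.013654563382403609 t 16.8667
```

Free run so far. Now the last ~14 mm, gently until the collar stops.

Call:
play_rows([
  [[0.003, 0, 0], [0, 0, 0], 1],
  [[0.003, 0, 0], [0, 0, 0], 1],
  [[0.003, 0, 0], [0, 0, 0], 1],
  [[0.002, 0, 0], [0, 0, 0], 1],
  [[0, 0, 0], [0, 0, 0], 1],
])

```text
t: 17.28
tcp_pos: [0.558, 0.1349, 0.0791]
orientation: [2.603, 1.478, -0.343]
wrist_force: [-0.2, 0.5, -0.9]
gripper_width: 0.0134
grip_force: 45.0
```

Call:
play_rows([
  [[0.001, 0, 0], [0, 0, 0], 1],
  [[0.001, 0, 0], [0, 0, 0], 1],
  [[0, 0, 0], [0, 0, 0], 1],
])

```text
t: 17.53
tcp_pos: [0.5582, 0.1352, 0.079]
orientation: [2.602, 1.476, -0.347]
wrist_force: [-2.7, -4.2, 1.4]
gripper_width: 0.0137
grip_force: 45.0
```

```bash
python3 chk.py
```

```text
tip depth/y/z in tube frame(tool-like) [0.0867 0.0002 0.0015] grip [-0.0513  0.0002  0.001 ] F tool [-5.18 -0.12  0.  ] T tool [-0.046 -0.727 -0.013] w 0.013683104838060216 t 17.5333
```

Call:
play_rows([
  [[0.001, 0, 0], [0, 0, 0], 1],
  [[0.001, 0, 0], [0, 0, 0], 1],
  [[0, 0, 0], [0, 0, 0], 1],
])

```text
t: 17.78
tcp_pos: [0.5583, 0.1353, 0.0789]
orientation: [2.6, 1.475, -0.352]
wrist_force: [-5.0, -8.6, 5.9]
gripper_width: 0.0136
grip_force: 45.0
```

```bash
python3 chk.py
python3 - <<'E'
from h import *
f,C=shot("side","s7")
E
```

```text
tip depth/y/z in tube frame(tool-like) [0.0868 0.0002 0.0021] grip [-0.0511  0.0002  0.0011] F tool [-11.19   0.16  -3.05] T tool [-0.035 -1.614 -0.074] w 0.013571274620086799 t 17.7833
```

The collar stopped hard: 11 N axial and no further travel. The implied mouth-to-case distance is 0.141 m, which matches the given value. Now drawing the rod straight out.

Call:
play_rows([
  [[-0.004, 0, 0], [0, 0, 0], 1],
  [[-0.006, 0, 0], [0, 0, 0], 1],
  [[-0.01, 0, 0], [0, 0, 0], 1],
  [[-0.012, 0, 0], [0, 0, 0], 1],
  [[-0.012, 0, 0], [0, 0, 0], 1],
  [[-0.012, 0, 0], [0, 0, 0], 1],
  [[-0.012, 0, 0], [0, 0, 0], 1],
  [[-0.012, 0, 0], [0, 0, 0], 1],
  [[-0.012, 0, 0], [0, 0, 0], 1],
  [[-0.012, 0, 0], [0, 0, 0], 1],
  [[-0.012, 0, 0], [0, 0, 0], 1],
  [[-0.012, 0, 0], [0, 0, 0], 1],
])

```text
t: 18.83
tcp_pos: [0.4959, 0.0309, 0.1117]
orientation: [2.603, 1.477, -0.342]
wrist_force: [-0.7, -0.8, -0.1]
gripper_width: 0.0139
grip_force: 45.0
```

Call:
play_rows([
  [[-0.01, 0, 0], [0, 0, 0], 1],
  [[-0.008, 0, 0], [0, 0, 0], 1],
  [[-0.004, 0, 0], [0, 0, 0], 1],
  [[0, 0, -0.015], [0, 0, 0], 1],
  [[0, 0, -0.025], [0, 0, 0], 1],
  [[0, 0, -0.025], [0, 0, 0], 1],
  [[0, 0, -0.02], [0, 0, 0], 1],
  [[0, 0, -0.01], [0, 5, 0], 1],
  [[0, 0, 0], [0, 5, 0], 1],
  [[0, 0, 0], [0, 5, 0], 1],
  [[0, 0, 0], [0, 0, 0], 1],
  [[0, 0, 0], [0, 0, 0], 1],
])

```text
t: 19.83
tcp_pos: [0.4977, 0.0339, 0.209]
orientation: [2.733, 1.547, -0.001]
wrist_force: [-0.1, -0.7, -1.0]
gripper_width: 0.0137
grip_force: 45.0
```

```bash
python3 chk.py
python3 - <<'E'
from h import *
s=robot.get_state();print(s["tcp_pos"],s["orientation"],s["joint_positions"].round(2))
# plate centre from w2 overlay crop corners
C=cam("wrist",{"orientation":np.array([3.08132054,.609124046,0]),"tcp_pos":np.array([.46842049,-.1939374,.16718988])})
q=[back(C,(110+r/2.2,220+c/2.2),.006) for c,r in ((58,33),(326,107),(263,314),(12,249))]
print("plate",np.mean(q,0),[np.linalg.norm(q[i]-q[i-1]).round(3) for i in range(4)])
f,C=shot("top","t8")
for n,z in(("plate_mid",.006),("small_tin_mid",.06)):print(n,[(d["point"],round(d["confidence"],2),back(C,d["point"],z).round(4)) for d in robot.spot_in(n,"top")[:2]])
m=cv2.inRange(cv2.cvtColor(f,cv2.COLOR_RGB2HSV),(0,0,185),(179,40,255));n_,l,st,ce=cv2.connectedComponentsWithStats(m)
print([(st[i].tolist(),back(C,ce[i][::-1],.006).round(4)) for i in range(1,n_) if st[i][4]>300])
f,C=shot("wrist","w8")
hsv=cv2.cvtColor(f,cv2.COLOR_RGB2HSV)
b=[(st.tolist(),ce.round(1)) for m,st,ce in blobs(f,(0,150,60),(6,255,255),200)];print("red",b)
b=[(st.tolist(),ce.round(1)) for m,st,ce in blobs(f,(15,100,60),(28,255,255),200)];print("brass",b)
E
```

```text
tip depth/y/z in tube frame(tool-like) [-0.0678  0.0005 -0.1293] grip [-2.012e-01  2.000e-04 -9.370e-02] F tool [-0.59  0.29  1.  ] T tool [-0.066 -0.003  0.012] w 0.013698545552883334 t 19.8333
[0.49774049 0.03388511 0.20896752] [ 2.73324129e+00  1.54734596e+00 -1.46334655e-03] [-0.1   0.05  1.73 -0.    1.36  0.44]
plate [ 0.48996843 -0.16398711  0.006     ] [np.float64(0.09), np.float64(0.109), np.float64(0.09), np.float64(0.11)]
plate_mid [([256.0, 389.3], 0.86, array([ 0.491 , -0.1672,  0.006 ]))]
small_tin_mid [([243.2, 474.7], 0.6, array([ 0.5208, -0.3485,  0.06  ]))]
[([363, 235, 51, 43, 1521], array([ 0.487 , -0.1644,  0.006 ])), ([81, 256, 21, 21, 304], array([0.4579, 0.5247, 0.006 ])), ([300, 406, 84, 74, 2185], array([ 0.0846, -0.1127,  0.006 ]))]
red [([303, 241, 29, 149, 4058], array([313.5, 316.7]))]
brass [([284, 209, 67, 31, 1634], array([225.4, 316.5])), ([494, 280, 68, 78, 1446], array([316.3, 525.7])), ([276, 377, 10, 74, 441], array([416. , 279.9])), ([350, 388, 9, 63, 333], array([423.8, 354.6])), ([349, 471, 116, 9, 1029], array([475. , 405.7]))]
```

The rod is out and no force remains. The plate centre is about (0.489, −0.1645), with plate sizes matching. I'm checking the rod hasn't slipped in the grip while moving over the plate.

Call:
play_rows([
  [[-0.0205, 0.0089, 0], [0, 0, 0], 1],
  [[-0.0287, 0.0124, 0], [0, 0, 0], 1],
  [[-0.0287, 0.0124, 0], [0, 0, 0], 1],
  [[-0.0287, 0.0124, 0], [0, 0, 0], 1],
  [[-0.0287, 0.0124, 0], [0, 0, 0], 1],
  [[-0.0287, 0.0124, 0], [0, 0, 0], 1],
  [[-0.0287, 0.0124, 0], [0, 0, 0], 1],
  [[-0.0287, 0.0124, 0], [0, 0, 0], 1],
  [[-0.0287, 0.0124, 0], [0, 0, 0], 1],
  [[-0.0287, 0.0124, 0], [0, 0, 0], 1],
  [[-0.0287, 0.0124, 0], [0, 0, 0], 1],
  [[0, 0, 0], [0, 0, 0], 1],
])

```text
t: 21.03
tcp_pos: [0.4544, -0.3023, 0.2085]
orientation: [2.733, 1.545, -0.004]
wrist_force: [-0.3, 0.1, 0.2]
gripper_width: 0.0135
grip_force: 45.0
```

Call:
play_rows([
  [[0, 0, 0], [0, 0, -5.3], 1],
  [[0, 0, 0], [0, 0, -5.3], 1],
  [[0, 0, 0], [0, 0, -5.3], 1],
  [[0, 0, 0.01], [0, 0, 0], 1],
  [[0, 0, 0.02], [0, 0, 0], 1],
  [[0, 0, 0.025], [0, 0, 0], 1],
  [[0, 0, 0.01], [0, 0, 0], 1],
  [[0, 0, 0], [0, 0, 0], 1],
  [[0, 0, 0], [0, 0, 0], 1],
  [[0, 0, 0], [0, 0, 0], 1],
])

```text
t: 21.87
tcp_pos: [0.4554, -0.2977, 0.1447]
orientation: [2.49, 1.912, 0.0]
wrist_force: [-0.2, -0.8, -0.8]
gripper_width: 0.0137
grip_force: 45.0
```

Run:
```python
from h import *
s=robot.get_state();R=Ro.from_rotvec(s["orientation"]).as_matrix();p=s["tcp_pos"]
print(p,R[:,0].round(4),"rod tip",(p+R@[.138,0,-.0086]).round(4),"delta tool",(R.T@(np.array([.489,-.1645,.106])-(p+R@[.138,0,-.0086]))).round(4))
f,C=shot("wrist","w9")
a=cv2.imread("pics/w6.png",0);b=cv2.imread("pics/w8.png",0)
for nm,im in(("w6",a),("w8",b),("w9",f[:,:,1])):
    pr=im[0:205,310:326].mean(1).astype(int) if im.ndim==2 else 0
    hp=pr-cv2.blur(pr.astype(np.float32).reshape(-1,1),(1,15)).ravel()
    print(nm,[i for i in range(1,204) if hp[i]<-12 and hp[i]<=hp[i-1] and hp[i]<=hp[i+1]])
for n in("w6","w8","w9"):
    im=cv2.imread(f"pics/{n}.png")[:,:,::-1].copy();print(n,[(st.tolist(),ce.round(1)) for m,st,ce in blobs(im,(15,100,60),(28,255,255),800)][:1])
S,Cs=shot("side","s9");print("side tip pred",proj(Cs,p+R@[.138,0,-.0086]),"collar",proj(Cs,p+R@[.048,0,-.0086]),[(d["point"],round(d["confidence"],2)) for d in robot.spot_in("rod_tip","side")[:2]])
```

```text
[ 0.45544864 -0.29769808  0.14473543] [ 2.581e-01  9.661e-01 -8.000e-04] rod tip [ 0.4911 -0.1644  0.1532] delta tool [-0.0006 -0.002   0.0472]
w6 [9, 27, 45, 62, 79, 96, 112, 123]
w8 [9, 27, 45, 62, 79, 96, 112]
w9 [9, 27, 45, 62, 79, 96, 112, 132]
w6 [([285, 209, 65, 31, 1642], array([225.2, 316.8]))]
w8 [([284, 209, 67, 31, 1634], array([225.4, 316.5]))]
w9 [([484, 0, 78, 91, 2587], array([ 35.8, 517.4]))]
side tip pred [162.35080527 358.09570858] collar [149.99963777 383.07688973] [([149.8, 377.7], 0.74)]
```

The ring marks sit in the same pixels before and after insertion, so the rod has not slipped and is level. Final lowering.

Call:
play_rows([
  [[-0.0005, -0.002, 0.008], [0, 0, 0], 1],
  [[0, 0, 0.014], [0, 0, 0], 1],
  [[0, 0, 0.014], [0, 0, 0], 1],
  [[0, 0, 0.008], [0, 0, 0], 1],
  [[0, 0, 0.003], [0, 0, 0], 1],
  [[0, 0, 0], [0, 0, 0], 1],
  [[0, 0, 0], [0, 0, 0], 1],
  [[0, 0, 0], [0, 0, 0], 1],
  [[0, 0, 0], [0, 0, 0], 1],
  [[0, 0, 0], [0, 0, 0], 1],
])

```text
t: 22.85
tcp_pos: [0.453, -0.2977, 0.0975]
orientation: [2.49, 1.913, 0.0]
wrist_force: [0.9, 0.7, -0.3]
gripper_width: 0.0137
grip_force: 45.0
```

Run:
```python
from h import *
s=robot.get_state();R=Ro.from_rotvec(s["orientation"]).as_matrix();p=s["tcp_pos"]
print("tip",(p+R@[.138,0,-.0086]).round(4),R[:,0].round(4),s["joint_velocities"].round(3),s["wrist_force"].round(1),s["grip_force"])
f,C=shot("top","t9")
for n,z in(("small_tin_mid",.06),("nippers",.006),("lighter",.012)):print(n,[(d["point"],round(d["confidence"],2),back(C,d["point"],z).round(4)) for d in robot.spot_in(n,"top")[:2]])
f,C=shot("side","s10")
for n,z in(("small_tin_mid",.047),("blue_tin",.018)):print(n,[(d["point"],round(d["confidence"],2),back(C,d["point"],z).round(4)) for d in robot.spot_in(n,"side")[:2]])
```

```text
tip [ 0.4886 -0.1644  0.1061] [ 2.580e-01  9.661e-01 -6.000e-04] [-0.001  0.002  0.002  0.001  0.     0.   ] [ 0.9  0.7 -0.3] 44.986209869384766
small_tin_mid [([246.3, 473.7], 0.45, array([ 0.514 , -0.3462,  0.06  ]))]
nippers [([305.3, 230.3], 0.69, array([0.3722, 0.198 , 0.006 ])), ([268.8, 432.9], 0.44, array([ 0.4629, -0.2679,  0.006 ]))]
lighter [([184.4, 266.2], 0.68, array([0.6531, 0.1207, 0.012 ]))]
small_tin_mid []
blue_tin [([184.6, 373.1], 0.9, array([ 0.5129, -0.3305,  0.018 ]))]
```

```bash
python3 -c "
from bench import robot
print(robot.close_job())"
```

```text
the job is handed in; nothing more can be done
None
```

I handed the job in at about 23 s: the yellow tin is stacked on the blue tin, the rod was pushed in until its collar stopped (11 N, no further travel) and drawn right out, and it is held still and level with its tip measured 10 cm above the plate's middle.

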